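Hold the spring clip open astride the reading chart

TASK

First slide the stand's jaw shut, gently, until it bears on the foot of the reading chart and the foot is squeezed snug between the two jaws. Then take the steel spring clip off its rest, squeeze it wide open and lower it over the middle of the chart's top edge, so that the gaping jaws straddle the edge, one either side, with neither touching the chart, ready for a colleague to slip in a result card. Finish holding it there, squeezed open; don't knock over the chart or disturb the mug, the cup and the jar.

Things in the scene. Friction and masses are not known exactly. Their poses are not given: they have to be found in the camera images.
- stand: Fixed chart stand: grey base plate 180 (x) x 110 (y) x 10 mm, from x = -105 to +75 mm. Origin on the bench; its x axis is the direction in which the sliding jaw shuts. A fixed aluminium jaw stands across it, inner face at x = +50 mm, top 38 mm above the bench. The chart's foot stands on the base plate between the two jaws.
- jaw (a joint): Travel (m) of the sliding aluminium jaw along the stand's +x: 0 fully open, stop at 0.060. Its face (90 mm wide, top 32 mm above the bench) is at stand x = -20 mm + travel: with the 24 mm foot snug against the fixed jaw it reads 0.046. Starts at 0 to 0.015. Sliding friction 3 N, no spring: it stays, and keeps pressing, where left.
- jaw_post (a point): Point on the black push post at the rear of the sliding jaw, in the middle of the post's rear (-x of the stand) face, 37 mm above the bench. The post is an upright slab 10 mm (x) x 44 mm (y), its top 52 mm above the bench; push its rear face along the stand's +x. It rides with the jaw, 64 mm behind the jaw's face.
- chart: Loose white reading chart, pale swatches on its -x side: upright plate 4 mm thick (x), 90 mm wide (y), on a grey foot 24 (x) x 90 (y) x 16 mm high; 0.12 to 0.21 kg. Origin under the foot's centre; x is the plate's normal, y along its top edge, z up. Top edge 100 mm above the origin. Starts loose between the jaws; the sliding jaw pushes it along.
- chart_top (a point): Middle of the chart's top edge, 110 mm above the bench.
- rest: Fixed clip rest: wooden foot 80 (x) x 110 (y) x 10 mm, with an upright steel fin 4 mm thick (x), 80 mm long (y), its top 75 mm above the bench. Origin on the bench under the middle.
- clip: Loose steel spring clip, about 80 g: two halves on a pivot pin. Origin on the pin, y along it (clip 40 mm wide); frame of half a, on the +x side. Starts biting the rest's fin 12 mm deep, pivot 98 mm above the bench. Two tabs rise in a V to rolled edges; jaws hang down, tips 35 mm below the pivot. Pinch the rolled edges together along x, from above: the jaws spread. Let go: they snap shut.
- clip_b (a joint): Opening angle (rad) of the clip's half b against half a. 0: jaws parted 4 mm, as on the fin, 56 mm over the rolled edges; -0.11: shut; 0.62: widest (stop). Spring 0.5 N m/rad: needs about 4 N at each rolled edge to begin, 11 N near the stop. At 0.55 the jaws part 23 mm and the clip measures about 31 mm over its rolled edges.
- tip_a (a point): Inner lower edge of the jaw of half a, middle of its width. The jaw is 38 mm wide, 6 mm thick.
- tip_b (a point): The same on half b.
- roll_a (a point): Centre of the rolled edge (radius 4 mm, 34 mm long along y) at the top of the tab of half a; 42 mm above the pivot and 24 mm to the side when the joint reads 0.
- roll_b (a point): The same on half b.
- mug: Bystander: plain plastic mug, 90 mm across, 95 mm high; origin under its centre. Leave alone.
- reagent: Bystander: small brown glass jar with white cap, 48 mm across, 85 mm high; origin under its centre. Leave alone.
- cup: Bystander: clear specimen cup, 60 mm across, 65 mm high; origin under its centre. Leave alone.

How it is judged:
By the outcome, as a careful person would: the job done as asked, in the order asked, and still so for the second after the job is handed in, while the arm keeps its last pose, push and grip.
It also fails if it takes over 54 s, if anything falls off the work surface, if the arm or the gripper's body presses on something with over 40 N, if the wrist force passes 120 N, or if a joint passes its speed limit or range.

ROBOT

A 7-joint arm with a two-finger parallel gripper is mounted at the origin on the work surface. World frame = base frame: x ahead of the robot, y to its left, z up, the work surface at z = 0. Lengths are in mm, angles in rad, forces in N, time in s.
With the tool pointing down it reaches from about 400 to 875 mm from the base axis. Payload 4.4 kg.
Tool frame: the origin (TCP) lies at the very end of the fingers, on their centre line; the grasp point (between the pads) lies 19 mm behind it; z points along the fingers, y is the line along which they close (so a half turn about z gives the same grasp; the last joint's range is limited). The gripper opens to 85 mm and grips with 20 to 120 N. Pads are 22 mm wide; open, the fingers measure 114 mm over their backs; the gripper's body (76 mm by 85 mm) begins 54 mm behind the grasp point. The pads swing forward as they close: fully open they stand 13 mm farther back than shut.
Start: joints at [1.165, 0.628, 0.038, 1.517, -0.027, 0.996, -0.02], TCP at [216.672, -612.839, 231.313] pointing down, gripper open.
Joint ranges: [-3.06, 3.06], [-0.37, 2.12], [-1.25, 1.32], [0.18, 2.47], [-1.1, 4.24], [0.23, 1.98], [-2.94, 2.94]. Speed limits (rad/s): [2.57, 2.57, 3.14, 3.14, 3.14, 3.14, 3.14].

INTERFACE

Orientations are given as [roll, pitch, yaw] about the fixed x, y, z axes, in that order (R = Rz(yaw) Ry(pitch) Rx(roll)).
In Python, from cell import read_state, get_image, camera_params, finish_job gives the robot as it stands.
- The arm moves only by the tool arm_command, never from a script. Its argument "deltas" is a list of rows, each an object of numbers: "dx", "dy", "dz": the shift along the world's x, y, z in m; "yaw": the turn about the world's z in degrees; "jaw": the opening, from 0 (shut) to 1 (fully open). A call has 1 to 20 rows; each row is the pose to reach, as a shift and turn from the pose commanded when the call began; what a row does not reach only later rows make up. A row lasts 1/10 s, in which the tool goes at most 50 mm and 8.59 degrees, less where a joint would pass 70% of its speed; a pose out of reach is approached as far as the arm can. A call with a gripper value outside its range is refused whole. The fingers move at their own pace and stop on an object; the grip force is fixed at half the most. Time passes only in rows, so rows that repeat a pose let the fingers close. It gives the time, the measured TCP pose, the force, the opening and the grip force at its end, in the units of the state.
- read_state(): the state, without advancing time (a new reading comes with each control period).
- get_image(name): name is "scene" or "side" or "wrist"; returns (picture, depth): 420x560x3 uint8, red, green, blue; 420x560 float32, mm along the optical axis (not along the pixel's ray), 0 where there is no reading.
- camera_params(name): a dict with "camera_matrix" (3x3 intrinsics, pixels), "extrinsics" (4x4, takes a point from camera to world coordinates). Camera axes: x right, y down, z forward; pixel columns grow to the right and rows downward; lengths in mm; the calibration is good to about 2 mm. A picture is of the moment at which its call begins: read the wrist's pose just before it. camera_params takes no time and is no camera call; for the wrist camera it gives the pose at the moment of the call.
- finish_job(): hands the job in; it is judged then, once.
The state is a dict: "clock": time; "qpos": joint angles; "qd": joint speeds; "tau": joint torques, N m; "eef_pos": TCP position; "tool_rot": TCP orientation; "force": force on the tool from outside, world axes, zero at the start; "torque": the same for the moment, N m; "width": finger opening in mm; "gripper_force": force on a finger pad.
Only numpy, scipy, OpenCV 4.12 (cv2) and the standard library are available. Lean on these libraries where they do the work, as an engineer would, in place of code of your own. Each camera call takes 0.05 s, during which the arm holds its last target. There are 200 camera calls.

## Working session

There is one attempt and no reset: what is moved stays moved. The work goes in short steps, Python scripts to look and compute and a tool call to move; the robot and the scene stay as the last step left them, time stands still between calls to the robot, and variables do not carry over. Pictures are saved under pics/ and viewed, at most 10 in all, crops included, and the job is handed in when it is done.

Besides the shell and the picture viewer there is one more tool, called after "Emit:" as name(argument=value, ...), one argument or row to a line, values as JSON. arm_command: Moves the arm, as the interface text tells. Its arguments: {"type":"object","properties":{"deltas":{"type":"array"}},"required":["deltas"]}

```bash
mkdir -p pics; ls
cat > h.py <<'E'
import numpy as np, cv2
from cell import read_state, get_image, camera_params
def snap(n, tag):
    p=camera_params(n); im,d=get_image(n)
    np.savez(f'pics/{tag}.npz',im=im,d=d,K=p['camera_matrix'],T=p['extrinsics'])
    cv2.imwrite(f'pics/{tag}.png',im[:,:,::-1]); return im,d,np.array(p['camera_matrix']),np.array(p['extrinsics'])
def load(tag):
    z=np.load(f'pics/{tag}.npz'); return z['im'],z['d'],z['K'],z['T']
def cloud(d,K,T):
    v,u=np.mgrid[:d.shape[0],:d.shape[1]]
    P=np.stack([(u-K[0,2])/K[0,0]*d,(v-K[1,2])/K[1,1]*d,d],-1)
    return P@T[:3,:3].T+T[:3,3]
def ray(u,v,K,T,z):
    r=T[:3,:3]@np.array([(u-K[0,2])/K[0,0],(v-K[1,2])/K[1,1],1]); o=T[:3,3]
    return o+r*(z-o[2])/r[2]
E
python3 - <<'E'
from h import *
s=read_state(); print({k:np.round(v,3) for k,v in s.items()})
a=[snap(n,n+'0') for n in('scene','side')]
for x in a: print(np.round(x[3],2).tolist(), x[2][0,0])
cv2.imwrite('pics/both.png',cv2.resize(np.vstack([x[0] for x in a])[:,:,::-1],(448,600*1)) if 0 else np.hstack([cv2.resize(x[0],(400,300)) for x in a])[:,:,::-1])
E
```

```text
pics
{'clock': np.float64(0.0), 'qpos': array([ 1.165,  0.629,  0.038,  1.518, -0.027,  0.996, -0.02 ]), 'qd': array([ 0.001,  0.001,  0.   ,  0.   , -0.001,  0.002, -0.   ]), 'tau': array([-0.0000e+00, -5.6341e+01,  1.2260e+00, -1.9345e+01,  1.1000e-02,
        1.1000e-02, -0.0000e+00]), 'eef_pos': array([ 216.45 , -612.241,  230.392]), 'tool_rot': array([-3.14,  0.  ,  0.34]), 'force': array([ 0.44 , -0.319,  0.913]), 'torque': array([0.013, 0.007, 0.055]), 'gripper_force': np.float64(0.0), 'width': np.float64(85.156)}
[[0.73, 0.56, -0.4, 993.88], [0.69, -0.6, 0.41, -389.79], [-0.01, -0.58, -0.82, 869.5], [0.0, 0.0, 0.0, 1.0]] 431.05996447329403
[[-0.72, -0.39, 0.58, -82.4], [-0.69, 0.39, -0.6, 744.27], [0.01, -0.84, -0.55, 781.86], [0.0, 0.0, 0.0, 1.0]] 447.2323938072788
```

View pics/scene0.png

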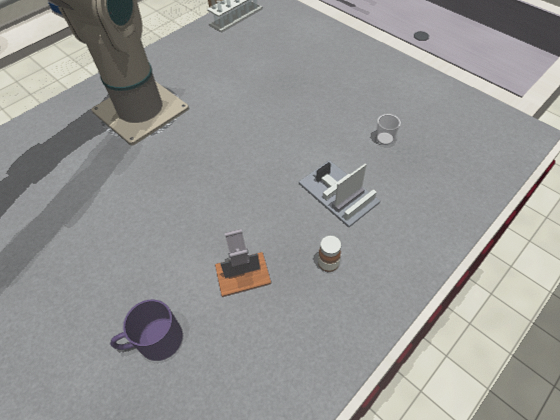

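View pics/side0.png

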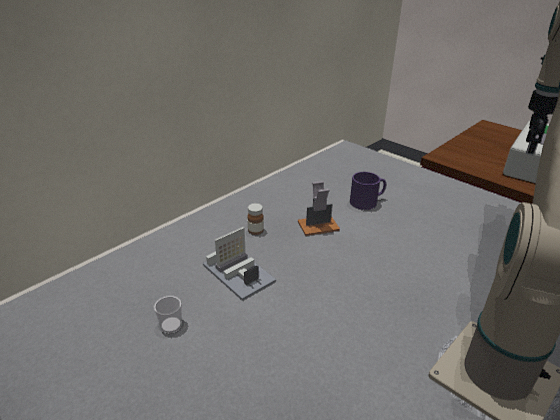

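The scene view shows the stand (black post at 323,171; chart plate around 350,185), the clip on the wooden rest (237,245), jar (330,252), cup (388,130) and mug (150,328). The side view shows the same: stand (240,270), post (251,273), rest (318,220).

Run:
```python
from h import *
for t,pts in(('scene0',dict(post=(323,166),chart=(351,183),fixedjaw=(362,203),clip=(236,245),wood=(232,285),jar=(330,244),cup=(388,138),mug=(150,328))),('side0',dict(post=(252,274),chart=(230,246),clip=(319,200),wood=(320,229),jar=(255,209)))):
    im,d,K,T=load(t); P=cloud(d,K,T)
    for k,(u,v) in pts.items(): print(t,k,np.round(P[v,u],0))
# wood mask & rect
    hsv=cv2.cvtColor(im,cv2.COLOR_RGB2HSV)
    m=((P[...,2]>5)&(P[...,2]<16)&(hsv[...,1]>110)&(P[...,0]>300)&(P[...,0]<900))
    q=P[m][:,:2]
    if len(q)>50: print('wood',len(q),cv2.minAreaRect(q.astype(np.float32)))
    m=(P[...,2]>100)&(P[...,2]<118)&(abs(P[...,0]-P[pts['chart'][1],pts['chart'][0]][0])<80)&(abs(P[...,1]-P[pts['chart'][1],pts['chart'][0]][1])<80)
    q=P[m]; print('charttop',len(q),q.mean(0),cv2.minAreaRect(q[:,:2].astype(np.float32)))
    m=(P[...,2]>105)&(abs(P[...,0]-P[pts['clip'][1],pts['clip'][0]][0])<60)&(abs(P[...,1]-P[pts['clip'][1],pts['clip'][0]][1])<60)&(P[...,2]<160)
    q=P[m]; print('cliptop',len(q),q.mean(0),q.max(0)[2],cv2.minAreaRect(q[:,:2].astype(np.float32)))
```

```text
scene0 post [563. 167.  51.]
scene0 chart [659. 154.  78.]
scene0 fixedjaw [699. 152.  38.]
scene0 clip [ 604. -153.  113.]
scene0 wood [ 617. -194.    7.]
scene0 jar [733. -10.  89.]
scene0 cup [615. 374.  31.]
scene0 mug [ 564. -373.    4.]
wood 929 ((614.374755859375, -159.78829956054688), (108.72723388671875, 79.64165496826172), 60.70656967163086)
charttop 134 [658.15655303 151.22790624 107.91203129] ((658.2191162109375, 154.09063720703125), (91.68669891357422, 6.438216686248779), 83.420166015625)
cliptop 405 [ 607.71300899 -154.81289088  128.57680435] 147.69082440173167 ((613.8733520507812, -159.4530792236328), (35.71590042114258, 56.96267318725586), 59.39765548706055)
side0 post [561. 165.  38.]
side0 chart [656. 154.  70.]
side0 clip [ 606. -149.  102.]
side0 wood [ 590. -141.   10.]
side0 jar [725.  -2.  84.]
wood 357 ((621.929443359375, -150.9427490234375), (387.23126220703125, 120.8469009399414), 72.06783294677734)
charttop 123 [656.04999713 154.79304856 105.81533365] ((656.2584838867188, 152.35836791992188), (91.20806121826172, 9.810256004333496), 83.84727478027344)
cliptop 231 [ 613.37269459 -158.21917397  127.30777281] 145.33433246444292 ((610.677734375, -158.52780151367188), (34.66835021972656, 61.30954360961914), 59.2652473449707)
```

Emit:
arm_command(
  deltas=[
    {"dx": 0.03,"dy": 0.04,"dz": 0.02,"yaw": 4,"jaw": 0},
    {"dx": 0.06,"dy": 0.08,"dz": 0.04,"yaw": 8,"jaw": 0},
    {"dx": 0.09,"dy": 0.12,"dz": 0.06,"yaw": 12,"jaw": 0},
    {"dx": 0.12,"dy": 0.16,"dz": 0.08,"yaw": 16,"jaw": 0},
    {"dx": 0.15,"dy": 0.2,"dz": 0.1,"yaw": 20,"jaw": 0},
    {"dx": 0.18,"dy": 0.24,"dz": 0.1,"yaw": 24,"jaw": 0},
    {"dx": 0.2,"dy": 0.28,"dz": 0.1,"yaw": 28,"jaw": 0},
    {"dx": 0.22,"dy": 0.32,"dz": 0.1,"yaw": 32,"jaw": 0},
    {"dx": 0.24,"dy": 0.36,"dz": 0.1,"yaw": 36,"jaw": 0},
    {"dx": 0.26,"dy": 0.4,"dz": 0.1,"yaw": 40,"jaw": 0},
    {"dx": 0.28,"dy": 0.44,"dz": 0.1,"yaw": 44,"jaw": 0},
    {"dx": 0.3,"dy": 0.48,"dz": 0.1,"yaw": 48,"jaw": 0},
    {"dx": 0.31,"dy": 0.52,"dz": 0.1,"yaw": 52,"jaw": 0},
    {"dx": 0.32,"dy": 0.56,"dz": 0.1,"yaw": 56,"jaw": 0},
    {"dx": 0.33,"dy": 0.6,"dz": 0.1,"yaw": 60,"jaw": 0},
    {"dx": 0.33,"dy": 0.64,"dz": 0.1,"yaw": 64,"jaw": 0},
    {"dx": 0.33,"dy": 0.68,"dz": 0.1,"yaw": 64,"jaw": 0},
    {"dx": 0.33,"dy": 0.72,"dz": 0.1,"yaw": 64,"jaw": 0},
    {"dx": 0.33,"dy": 0.76,"dz": 0.1,"yaw": 64,"jaw": 0},
    {"dx": 0.33,"dy": 0.76,"dz": 0.1,"yaw": 64,"jaw": 0},
  ],
)

```text
clock: 2.1
eef_pos: [545.1, 154.8, 331.2]
tool_rot: [-3.14, -0.005, 1.467]
force: [-0.3, -0.2, -0.6]
width: -0.3
gripper_force: 0.0
```

Run:
```python
from h import *
im,d,K,T=snap('wrist','w1'); print(np.round(T,3).tolist(),K[0,0]); s=read_state(); print(s['clock'],s['eef_pos'],s['tool_rot'],s['force'],s['width'])
```

```text
[[0.995, -0.098, -0.034, 553.794], [-0.104, -0.945, -0.309, 234.783], [-0.002, 0.311, -0.951, 473.933], [0.0, 0.0, 0.0, 1.0]] 320.12940979599193
2.15 [545.69764468 150.82476756 330.94563364] [-3.14040838e+00 -1.44536297e-03  1.46307757e+00] [ 0.88595156 -0.38406344 -0.19778252] -0.06424990539336774
```

View pics/w1.png

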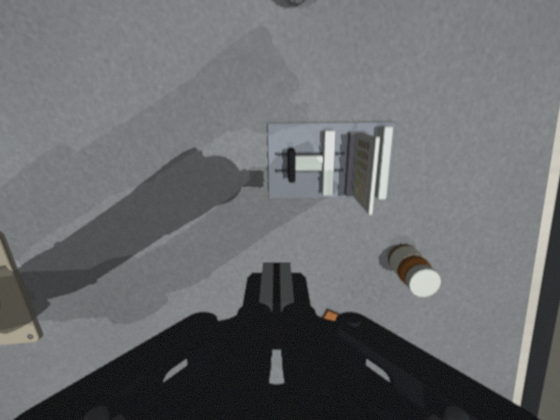

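The wrist view shows the stand with base plate (268–395, 122–198), black post (291,165), sliding jaw (328,163), chart (368,172) and fixed jaw (385,162), all clear of the fingers.

```bash
cat > st.py <<'E'
from h import *
import sys
def rect(q):
    (c,(w,h),a)=cv2.minAreaRect(q[:,:2].astype(np.float32))
    return np.round(c,1),np.round((w,h),1),round(a,1)
tag=sys.argv[1]
im,d,K,T=snap('wrist',tag); s=read_state(); print(s['clock'],s['eef_pos'],s['tool_rot'],s['force'])
P=cloud(d,K,T); g=im.astype(int).max(2)
near=(abs(P[...,0]-630)<130)&(abs(P[...,1]-160)<80)&(d>0)
B=P[near&(P[...,2]>4)&(P[...,2]<120)]; print('all',len(B),rect(B), 'bench z',np.median(P[near&(abs(P[...,2])<6)][:,2]))
pl=near&(P[...,2]>6)&(P[...,2]<15); print('plate',np.median(P[pl][:,2]),rect(P[pl]))
po=near&(P[...,2]>46)&(P[...,2]<58)&(g<60)&(P[...,0]<620); print('post',po.sum(),P[po].mean(0),rect(P[po]))
ct=near&(P[...,2]>104)&(P[...,2]<120); print('chart',ct.sum(),P[ct].mean(0),rect(P[ct]))
aj=near&(P[...,2]>28)&(P[...,2]<44)&(g>130)
for lo,hi in((585,645),(670,720)):
    m=aj&(P[...,0]>lo)&(P[...,0]<hi)&(P[...,2]>(26 if lo<600 else 34)); print('jaw',m.sum(),np.median(P[m],0),rect(P[m]))
E
python3 st.py w2
python3 - <<'E'
from h import *
for t in('scene0','side0'):
    im,d,K,T=load(t);P=cloud(d,K,T);g=im.max(2)
    near=(abs(P[...,0]-630)<130)&(abs(P[...,1]-160)<80)
    m=near&(P[...,2]>6)&(P[...,2]<15);print(t,cv2.minAreaRect(P[m][:,:2].astype(np.float32)))
    m=near&(P[...,2]>47)&(P[...,2]<58)&(g<80)&(P[...,0]<620);print(m.sum(),P[m].mean(0))
E
```

```text
2.2 [546.1818919  148.06238343 330.83592018] [-3.14064983e+00  4.48380269e-04  1.45933168e+00] [ 0.76702407 -1.18989661 -0.34435806]
all 9734 (array([623. , 158.4]), array([110.3, 179.9]), 84.6) bench z -0.3806957317395927
plate 9.659942727478352 (array([623. , 158.4]), array([110.3, 179.9]), 84.7)
post 211 [565.38728147 165.37286095  50.9819655 ] (array([565.7, 164.2]), array([42.2,  9.1]), 84.6)
chart 383 [657.00802687 154.32765496 108.7428636 ] (array([657.2, 152.2]), array([89.3,  4.7]), 84.0)
jaw 679 [617.74632853 161.84967332  31.5620858 ] (array([618. , 159.2]), array([89.2, 14.3]), 84.5)
jaw 641 [693.38642581 154.55545473  37.48117724] (array([693.3, 151.5]), array([99.2, 12.7]), 84.4)
scene0 ((635.5267333984375, 152.76141357421875), (245.3627471923828, 142.3365478515625), 1.6743243932724)
59 [567.74286628 161.47528371  51.75254652]
side0 ((621.2135009765625, 160.63687133789062), (110.91300201416016, 181.73385620117188), 85.13898468017578)
50 [564.53767294 166.90775017  50.33079192]
```

Emit:
arm_command(
  deltas=[
    {"dx": -0.016,"dy": 0.02,"dz": -0.03,"yaw": 1,"jaw": 0},
    {"dx": -0.016,"dy": 0.02,"dz": -0.07,"yaw": 1,"jaw": 0},
    {"dx": -0.016,"dy": 0.02,"dz": -0.11,"yaw": 1,"jaw": 0},
    {"dx": -0.016,"dy": 0.02,"dz": -0.15,"yaw": 1,"jaw": 0},
    {"dx": -0.016,"dy": 0.02,"dz": -0.19,"yaw": 1,"jaw": 0},
    {"dx": -0.016,"dy": 0.02,"dz": -0.23,"yaw": 1,"jaw": 0},
    {"dx": -0.016,"dy": 0.02,"dz": -0.265,"yaw": 1,"jaw": 0},
    {"dx": -0.016,"dy": 0.02,"dz": -0.29,"yaw": 1,"jaw": 0},
    {"dx": -0.016,"dy": 0.02,"dz": -0.305,"yaw": 1,"jaw": 0},
    {"dx": -0.016,"dy": 0.02,"dz": -0.305,"yaw": 1,"jaw": 0},
    {"dx": -0.016,"dy": 0.02,"dz": -0.305,"yaw": 1,"jaw": 0},
  ],
)

```text
clock: 3.3
eef_pos: [531.0, 165.9, 26.5]
tool_rot: [3.142, 0.001, 1.473]
force: [-0.1, -0.2, 0.3]
width: -0.2
gripper_force: 0.0
```

Emit:
arm_command(
  deltas=[
    {"dx": 0.003,"dy": -0.0003,"jaw": 0},
    {"dx": 0.006,"dy": -0.0006,"jaw": 0},
    {"dx": 0.009,"dy": -0.0009,"jaw": 0},
    {"dx": 0.012,"dy": -0.0011,"jaw": 0},
    {"dx": 0.015,"dy": -0.0014,"jaw": 0},
    {"dx": 0.018,"dy": -0.0017,"jaw": 0},
    {"dx": 0.021,"dy": -0.002,"jaw": 0},
    {"dx": 0.024,"dy": -0.0023,"jaw": 0},
    {"dx": 0.024,"dy": -0.0023,"jaw": 0},
  ],
)

```text
invalid input at $.deltas[0]: expected keys dx, dy, dz, yaw, jaw
```

Emit:
arm_command(
  deltas=[
    {"dx": 0.003,"dy": -0.0003,"dz": 0,"yaw": 0,"jaw": 0},
    {"dx": 0.006,"dy": -0.0006,"dz": 0,"yaw": 0,"jaw": 0},
    {"dx": 0.009,"dy": -0.0009,"dz": 0,"yaw": 0,"jaw": 0},
    {"dx": 0.012,"dy": -0.0011,"dz": 0,"yaw": 0,"jaw": 0},
    {"dx": 0.015,"dy": -0.0014,"dz": 0,"yaw": 0,"jaw": 0},
    {"dx": 0.018,"dy": -0.0017,"dz": 0,"yaw": 0,"jaw": 0},
    {"dx": 0.021,"dy": -0.002,"dz": 0,"yaw": 0,"jaw": 0},
    {"dx": 0.024,"dy": -0.0023,"dz": 0,"yaw": 0,"jaw": 0},
  ],
)

```text
clock: 4.1
eef_pos: [554.0, 165.0, 26.2]
tool_rot: [-3.14, 0.0, 1.475]
force: [-2.6, 0.3, 1.6]
width: -0.2
gripper_force: 1.6
```

Emit:
arm_command(
  deltas=[
    {"dx": 0.003,"dy": -0.0003,"dz": 0,"yaw": 0,"jaw": 0},
    {"dx": 0.006,"dy": -0.0006,"dz": 0,"yaw": 0,"jaw": 0},
    {"dx": 0.009,"dy": -0.0009,"dz": 0,"yaw": 0,"jaw": 0},
    {"dx": 0.012,"dy": -0.0011,"dz": 0,"yaw": 0,"jaw": 0},
    {"dx": 0.015,"dy": -0.0014,"dz": 0,"yaw": 0,"jaw": 0},
    {"dx": 0.018,"dy": -0.0017,"dz": 0,"yaw": 0,"jaw": 0},
    {"dx": 0.021,"dy": -0.002,"dz": 0,"yaw": 0,"jaw": 0},
    {"dx": 0.023,"dy": -0.0022,"dz": 0,"yaw": 0,"jaw": 0},
    {"dx": 0.023,"dy": -0.0022,"dz": 0,"yaw": 0,"jaw": 0},
  ],
)

```text
clock: 5.0
eef_pos: [578.2, 162.7, 26.3]
tool_rot: [3.141, -0.0, 1.474]
force: [-2.3, 1.1, 0.3]
width: -0.2
gripper_force: 1.1
```

```bash
python3 st.py w3
```

```text
5.05 [578.22896677 162.64494328  26.25671875] [ 3.14076083e+00 -3.93230957e-04  1.47404155e+00] [-1.93188254  0.80551931 -0.21030459]
all 102859 (array([615.3, 162.9]), array([103.7, 196.2]), 84.5) bench z -0.26355318016450724
plate 9.7672282694719 (array([623.5, 165.4]), array([ 96.9, 180.4]), 84.6)
post 1871 [591.69968085 171.82084373  51.34071766] (array([588.1, 174.9]), array([25.7, 38.5]), 66.1)
chart 12658 [579.67049523 176.62075185 109.6076794 ] (array([579.5, 174.2]), array([ 19.1, 122.8]), 84.4)
jaw 806 [643.29658711 146.67651922  31.57829001] (array([642.5, 157.4]), array([70.1,  5.8]), 89.0)
jaw 1062 [696.63758567 192.86125056  37.47689548] (array([697.2, 191.9]), array([19.9, 13.1]), 83.2)
```

Emit:
arm_command(
  deltas=[
    {"dx": 0.001,"dy": -0.0001,"dz": 0,"yaw": 0,"jaw": 0},
    {"dx": 0.002,"dy": -0.0002,"dz": 0,"yaw": 0,"jaw": 0},
    {"dx": 0.003,"dy": -0.0003,"dz": 0,"yaw": 0,"jaw": 0},
    {"dx": 0.004,"dy": -0.0004,"dz": 0,"yaw": 0,"jaw": 0},
    {"dx": 0.005,"dy": -0.0005,"dz": 0,"yaw": 0,"jaw": 0},
    {"dx": 0.006,"dy": -0.0006,"dz": 0,"yaw": 0,"jaw": 0},
  ],
)

```text
clock: 5.65
eef_pos: [583.7, 162.1, 26.3]
tool_rot: [-3.142, -0.0, 1.474]
force: [-3.9, 1.5, 0.3]
width: 0.2
gripper_force: 1.8
```

Run:
```python
from h import *
im,d,K,T=snap('scene','s4')
im2,d2,K2,T2=snap('side','d4')
a=cv2.resize(im[130:250,270:410],None,fx=4,fy=4)[:,:,::-1]
b=cv2.resize(im2[210:310,180:300],None,fx=3,fy=3)[:,:,::-1]
o=np.zeros((480,560+230,3),np.uint8); b=cv2.resize(b,(230,192)); o[:,:560]=a; o[:192,560:]=b
cv2.imwrite('pics/c4.png',o)
```

```text
(no output)
```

View pics/c4.png

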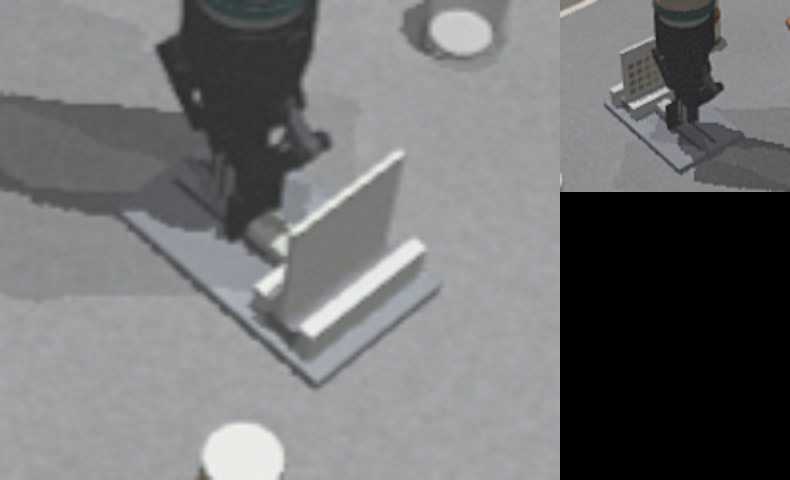

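The chart stands upright, pushed close to the fixed jaw (gap near 300,325 in the crop), with the fingers behind the post. I'll measure how far it has to go.

```bash
cat > ch.py <<'E'
from h import *
import sys
def go(t):
    im,d,K,T=load(t);P=cloud(d,K,T)
    o=np.array([637.9,157.0]);a=np.radians(-5.4);R=np.array([[np.cos(a),np.sin(a)],[-np.sin(a),np.cos(a)]])
    S=(P[...,:2]-o)@R.T; z=P[...,2]; g=im.min(2)
    for n,lo,hi,x0,x1 in(('chart',101,114,5,60),('fixed',34,42,47,70),('slide',28,36,-25,25),('post',46,58,-90,-25)):
        m=(z>lo)&(z<hi)&(S[...,0]>x0)&(S[...,0]<x1)&(abs(S[...,1])<50)&((g>60) if n!='post' else (g<60))&(d>0)
        if m.sum()>5: print(t,n,m.sum(),np.round(np.percentile(S[m][:,0],[3,50,97]),1),np.round(np.percentile(S[m][:,1],[1,50,99]),1),np.round(np.percentile(z[m],98),1))
if __name__=='__main__':
    for t in sys.argv[1:]: go(t)
E
python3 ch.py scene0 side0 w2 s4 d4
```

```text
scene0 chart 123 [17.6 21.  22.7] [-46.5  -6.2  42.1] 113.3
scene0 fixed 182 [51.2 57.2 62.5] [-48.7  -1.9  49.2] 41.8
scene0 slide 157 [-24.5 -13.7  23.6] [-46.2 -17.7  42.3] 35.9
scene0 post 35 [-75.2 -68.4 -66. ] [-21.   -2.1  18.1] 54.9
side0 chart 111 [14.5 18.2 22.7] [-46.5   0.4  40.8] 111.0
side0 fixed 32 [47.7 53.3 61.3] [21.6 37.3 48.9] 39.8
side0 slide 165 [-24.4 -15.3  20.4] [-45.9   1.4  44.1] 35.1
side0 post 55 [-79.  -74.5 -68.2] [-18.3   4.1  22. ] 53.4
w2 chart 436 [17.3 18.7 21.7] [-46.6  -0.5  41.1] 111.0
w2 fixed 672 [49.9 55.1 61.1] [-48.5   3.7  49.2] 39.2
w2 slide 635 [-24.6 -18.4  18.1] [-44.2   1.4  44.9] 34.6
w2 post 213 [-77.1 -73.2 -69.3] [-20.4   2.2  21.4] 53.1
s4 chart 124 [33.3 36.8 38.8] [-47.4  -1.9  43.7] 113.4
s4 fixed 184 [50.9 57.7 62.4] [-48.2  -3.3  48.4] 41.5
s4 slide 44 [10.  16.  23.1] [-45.1 -36.4 -20.9] 35.1
s4 post 60 [-46.1 -33.3 -29.9] [-20.6  -5.   15.1] 56.7
d4 chart 68 [30.3 34.6 38.6] [-13.1  16.9  42.4] 111.0
d4 fixed 24 [48.  54.5 62.2] [33.6 41.5 49.4] 39.0
d4 slide 96 [ 7.6 14.1 22.9] [-18.6  17.4  46.3] 34.4
d4 post 46 [-68.4 -52.6 -32.9] [-5.3  7.7 21.1] 57.7
```

Emit:
arm_command(
  deltas=[
    {"dx": 0.0005,"dy": 0,"dz": 0,"yaw": 0,"jaw": 0},
    {"dx": 0.001,"dy": -0.0001,"dz": 0,"yaw": 0,"jaw": 0},
    {"dx": 0.0015,"dy": -0.0001,"dz": 0,"yaw": 0,"jaw": 0},
    {"dx": 0.002,"dy": -0.0002,"dz": 0,"yaw": 0,"jaw": 0},
  ],
)

```text
clock: 6.15
eef_pos: [585.7, 161.9, 26.3]
tool_rot: [-3.142, -0.0, 1.474]
force: [-3.0, 1.5, -0.1]
width: 0.2
gripper_force: 1.8
```

Emit:
arm_command(
  deltas=[
    {"dx": 0.0004,"dy": 0,"dz": 0,"yaw": 0,"jaw": 0},
    {"dx": 0.0008,"dy": -0.0001,"dz": 0,"yaw": 0,"jaw": 0},
    {"dx": 0.0012,"dy": -0.0001,"dz": 0,"yaw": 0,"jaw": 0},
  ],
)

```text
clock: 6.45
eef_pos: [586.1, 161.9, 26.2]
tool_rot: [-3.14, 0.0, 1.474]
force: [-5.4, 1.9, 1.7]
width: -0.1
gripper_force: 3.0
```

Emit:
arm_command(
  deltas=[
    {"dx": 0.0005,"dy": 0,"dz": 0,"yaw": 0,"jaw": 0},
    {"dx": 0.001,"dy": -0.0001,"dz": 0,"yaw": 0,"jaw": 0},
  ],
)

```text
clock: 6.65
eef_pos: [586.2, 161.9, 26.3]
tool_rot: [-3.139, 0.001, 1.475]
force: [-8.8, 2.0, 3.2]
width: 0.3
gripper_force: 4.2
```

Emit:
arm_command(
  deltas=[
    {"dx": 0.0005,"dy": 0,"dz": 0,"yaw": 0,"jaw": 0},
    {"dx": 0.001,"dy": -0.0001,"dz": 0,"yaw": 0,"jaw": 0},
    {"dx": 0.001,"dy": -0.0001,"dz": 0,"yaw": 0,"jaw": 0},
  ],
)

```text
clock: 6.95
eef_pos: [586.1, 161.9, 26.3]
tool_rot: [-3.137, 0.001, 1.475]
force: [-10.3, 2.3, 5.1]
width: -0.4
gripper_force: 4.8
```

Emit:
arm_command(
  deltas=[
    {"dx": -0.004,"dy": 0.0003,"dz": 0,"yaw": 0,"jaw": 0},
    {"dx": -0.012,"dy": 0.001,"dz": 0,"yaw": 0,"jaw": 0},
    {"dx": -0.025,"dy": 0.002,"dz": 0,"yaw": 0,"jaw": 0},
    {"dx": -0.03,"dy": 0.003,"dz": 0.03,"yaw": 0,"jaw": 0},
    {"dx": -0.03,"dy": 0.003,"dz": 0.07,"yaw": 0,"jaw": 0},
    {"dx": -0.03,"dy": 0.003,"dz": 0.11,"yaw": 0,"jaw": 0},
    {"dx": -0.03,"dy": -0.01,"dz": 0.15,"yaw": 0,"jaw": 0},
    {"dx": -0.03,"dy": -0.01,"dz": 0.19,"yaw": 0,"jaw": 0},
    {"dx": -0.03,"dy": -0.01,"dz": 0.23,"yaw": 0,"jaw": 1},
    {"dx": -0.03,"dy": -0.01,"dz": 0.26,"yaw": 0,"jaw": 1},
    {"dx": -0.03,"dy": -0.01,"dz": 0.26,"yaw": 0,"jaw": 1},
    {"dx": -0.03,"dy": -0.01,"dz": 0.26,"yaw": 0,"jaw": 1},
    {"dx": -0.03,"dy": -0.01,"dz": 0.26,"yaw": 0,"jaw": 1},
  ],
)

```text
clock: 8.25
eef_pos: [558.4, 150.8, 285.2]
tool_rot: [-3.14, 0.001, 1.474]
force: [-0.3, 0.0, 0.4]
width: 71.9
gripper_force: 0.0
```

```bash
python3 st.py w5; python3 ch.py w5
```

```text
8.3 [558.25916446 150.92663694 284.89958332] [-3.13962903e+00  1.24266527e-03  1.47394820e+00] [-0.20626652 -0.79536459 -0.23514087]
all 11967 (array([622.8, 158.7]), array([108.6, 179.6]), 84.4) bench z -0.36102258021469424
plate 9.695182563225643 (array([622.8, 158.7]), array([108.6, 179.6]), 84.4)
post 257 [603.95683311 161.48972377  51.06708659] (array([604.1, 161.1]), array([42.6,  8.1]), 84.8)
chart 519 [674.90683084 152.22506795 108.7123292 ] (array([675.3, 150.4]), array([89.7,  4.9]), 84.8)
jaw 1 [611.0638058  180.85178484  40.47424987] (array([611.1, 180.9]), array([0., 0.]), 0.0)
jaw 100 [697.44983935 195.8192427   37.28629055] (array([697.3, 195.7]), array([11.5, 11.4]), 80.6)
w5 chart 612 [35.6 36.6 39.7] [-47.   -0.1  41.7] 111.0
w5 fixed 105 [49.7 55.4 61.1] [38.1 43.9 49.5] 38.8
w5 slide 796 [11.9 18.  24.4] [-42.9   3.   44.6] 33.3
w5 post 260 [-37.9 -34.3 -30.2] [-20.    1.5  21.9] 53.1
```

Emit:
arm_command(
  deltas=[
    {"dx": 0.0,"dy": -0.03,"dz": 0,"yaw": -2,"jaw": 1},
    {"dx": 0.0,"dy": -0.065,"dz": 0,"yaw": -4,"jaw": 1},
    {"dx": 0.0,"dy": -0.1,"dz": 0,"yaw": -7,"jaw": 1},
    {"dx": 0.005,"dy": -0.14,"dz": 0,"yaw": -10,"jaw": 1},
    {"dx": 0.01,"dy": -0.18,"dz": 0,"yaw": -13,"jaw": 1},
    {"dx": 0.01,"dy": -0.22,"dz": -0.005,"yaw": -16,"jaw": 1},
    {"dx": 0.015,"dy": -0.26,"dz": -0.01,"yaw": -19,"jaw": 1},
    {"dx": 0.02,"dy": -0.3,"dz": -0.015,"yaw": -22,"jaw": 1},
    {"dx": 0.02,"dy": -0.335,"dz": -0.02,"yaw": -24,"jaw": 1},
    {"dx": 0.02,"dy": -0.36,"dz": -0.02,"yaw": -24.5,"jaw": 1},
    {"dx": 0.02,"dy": -0.37,"dz": -0.02,"yaw": -24.5,"jaw": 1},
    {"dx": 0.02,"dy": -0.37,"dz": -0.02,"yaw": -24.5,"jaw": 1},
    {"dx": 0.02,"dy": -0.37,"dz": -0.02,"yaw": -24.5,"jaw": 1},
  ],
)

```text
clock: 9.6
eef_pos: [579.0, -216.3, 265.9]
tool_rot: [-3.14, -0.001, 1.049]
force: [-0.1, 0.4, 0.3]
width: 85.1
gripper_force: 0.0
```

```bash
cat > cl.py <<'E'
from h import *
import sys
tag=sys.argv[1]; im,d,K,T=snap('wrist',tag); s=read_state(); print(s['clock'],s['eef_pos'],s['tool_rot'],s['width'])
E
python3 cl.py w6
```

```text
9.65 [ 579.21560007 -215.92164175  266.14763716] [-3.14068785e+00 -1.40720289e-03  1.04963592e+00] 85.12852743852619
```

View pics/w6.png

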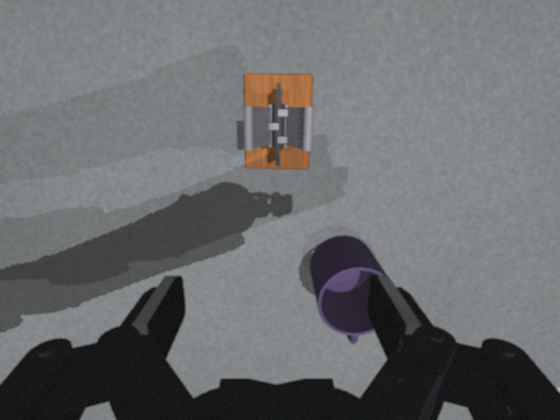

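The wrist view shows the clip from above: rolled edges at columns 249 and 307 (rows about 107–150), fin along column 278, wooden foot (245–312, 73–168); the mug is at (345,285).

```bash
cat > cm.py <<'E'
from h import *
import sys
for t in sys.argv[1:]:
    im,d,K,T=load(t);P=cloud(d,K,T);z=P[...,2]
    near=(np.hypot(P[...,0]-614,P[...,1]+159)<75)&(d>0)
    hsv=cv2.cvtColor(im,cv2.COLOR_RGB2HSV)
    w=near&(z>6)&(z<14)&(hsv[...,1]>90); r=cv2.minAreaRect(P[w][:,:2].astype(np.float32)); print(t,'wood',r,np.median(z[w]))
    a=np.radians(r[2] if 40<r[2]<80 else r[2]-90); yv=np.array([np.cos(a),np.sin(a)]); xv=np.array([yv[1],-yv[0]])
    c=np.array([614.,-159.]); S=(P[...,:2]-c)@np.stack([xv,yv]).T
    for n,sg in(('a',1),('b',-1)):
        m=near&(z>136)&(z<155)&(S[...,0]*sg>10); p=P[m]
        print(n,m.sum(),np.round([S[m][:,0].min(),np.median(S[m][:,0]),S[m][:,0].max(),*np.percentile(S[m][:,1],[1,50,99]),np.percentile(z[m],95)],1), p.mean(0).round(1), 'ang',cv2.minAreaRect(p[:,:2].astype(np.float32)))
E
python3 cm.py w6 scene0 side0
```

```text
w6 wood ((612.6246337890625, -160.8585205078125), (108.72215270996094, 79.17105865478516), 59.93528366088867) 9.647568889686482
a 431 [ 19.8  23.4  27.9 -18.   -1.4  15.3 144.3] [ 633.8 -171.7  142.8] ang ((633.8457641601562, -172.23275756835938), (33.781959533691406, 8.010759353637695), 59.011173248291016)
b 428 [-2.840e+01 -2.400e+01 -2.030e+01 -1.740e+01 -1.000e-01  1.590e+01
  1.445e+02] [ 593.  -147.2  142.9] ang ((592.56591796875, -147.45851135253906), (33.5842170715332, 7.564819812774658), 58.66086959838867)
scene0 wood ((613.1578979492188, -159.2853240966797), (108.8840103149414, 80.92703247070312), 59.50970458984375) 10.923438624524238
a 74 [ 20.5  25.4  28.6 -16.    0.4  17.  145.7] [ 635.7 -171.2  143.6] ang ((635.4510498046875, -170.998779296875), (33.61759567260742, 7.83878755569458), 58.58183670043945)
b 82 [-28.4 -22.4 -18.9 -15.6   0.7  17.1 146. ] [ 594.7 -146.7  142.6] ang ((594.0753784179688, -146.3920135498047), (33.37874221801758, 8.849532127380371), 57.65990447998047)
side0 wood ((611.4197998046875, -157.80059814453125), (110.74455261230469, 85.44977569580078), 57.69639587402344) 9.184956974711213
a 33 [ 15.2  20.4  27.1 -16.4   1.6  16.4 144.6] [ 631.9 -169.4  140.7] ang ((631.9334106445312, -170.1634521484375), (33.396766662597656, 10.091379165649414), 53.28215026855469)
b 34 [-33.6 -27.8 -22.1 -18.   -0.8  15.  144.2] [ 589.9 -145.3  141.3] ang ((589.5196533203125, -145.33004760742188), (33.215362548828125, 10.130179405212402), 52.34314727783203)
```

Emit:
arm_command(
  deltas=[
    {"dx": 0.01,"dy": 0.018,"dz": -0.02,"yaw": -0.5,"jaw": 1},
    {"dx": 0.024,"dy": 0.042,"dz": -0.045,"yaw": -0.5,"jaw": 1},
    {"dx": 0.034,"dy": 0.059,"dz": -0.066,"yaw": -0.5,"jaw": 1},
    {"dx": 0.034,"dy": 0.059,"dz": -0.066,"yaw": -0.5,"jaw": 1},
    {"dx": 0.034,"dy": 0.059,"dz": -0.066,"yaw": -0.5,"jaw": 1},
    {"dx": 0.034,"dy": 0.059,"dz": -0.066,"yaw": -0.5,"jaw": 1},
  ],
)

```text
clock: 10.25
eef_pos: [613.1, -160.2, 201.5]
tool_rot: [3.14, 0.0, 1.037]
force: [0.8, -0.7, 1.1]
width: 85.2
gripper_force: 0.0
```

```bash
python3 cl.py w7; python3 cm.py w7
```

```text
10.3 [ 613.11613216 -160.64053555  201.64430053] [3.13932563e+00 2.34562604e-04 1.03673384e+00] 85.26421789222651
w7 wood ((612.749755859375, -160.14605712890625), (107.47329711914062, 79.2044906616211), 59.40127944946289) 9.68265008354939
a 580 [ 19.7  23.3  27.7 -17.6   0.7  16.  144.3] [ 634.3 -170.7  142.7] ang ((633.9729614257812, -171.73313903808594), (34.13344192504883, 7.98223876953125), 59.7165641784668)
b 580 [-28.3 -23.9 -20.1 -17.5   0.6  16.1 144.4] [ 593.5 -146.6  142.7] ang ((592.6318969726562, -147.5550537109375), (34.62055969238281, 8.098274230957031), 59.62457275390625)
```

View pics/w7.png

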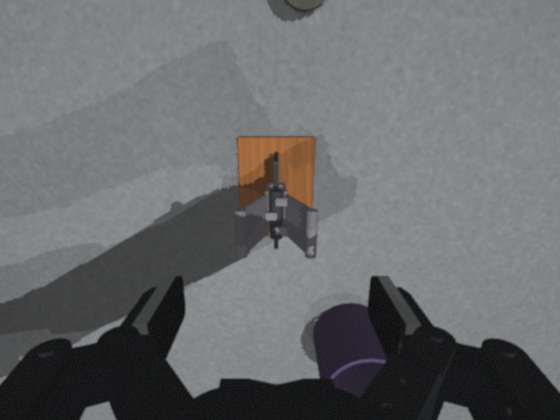

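The clip sits centred between the open fingers (clip centre column 277, fingertips at columns 180 and 375); both views agree on its centre (613.3, -159.6) and roll top 144.

Emit:
arm_command(
  deltas=[
    {"dx": 0.0002,"dy": 0.0008,"dz": -0.02,"yaw": 0,"jaw": 1},
    {"dx": 0.0002,"dy": 0.0008,"dz": -0.04,"yaw": 0,"jaw": 1},
    {"dx": 0.0002,"dy": 0.0008,"dz": -0.06,"yaw": 0,"jaw": 1},
    {"dx": 0.0002,"dy": 0.0008,"dz": -0.079,"yaw": 0,"jaw": 1},
    {"dx": 0.0002,"dy": 0.0008,"dz": -0.079,"yaw": 0,"jaw": 1},
    {"dx": 0.0002,"dy": 0.0008,"dz": -0.079,"yaw": 0,"jaw": 0.8},
    {"dx": 0.0002,"dy": 0.0008,"dz": -0.079,"yaw": 0,"jaw": 0.73},
    {"dx": 0.0002,"dy": 0.0008,"dz": -0.079,"yaw": 0,"jaw": 0.69},
    {"dx": 0.0002,"dy": 0.0008,"dz": -0.079,"yaw": 0,"jaw": 0.66},
    {"dx": 0.0002,"dy": 0.0008,"dz": -0.079,"yaw": 0,"jaw": 0.66},
  ],
)

```text
clock: 11.3
eef_pos: [613.4, -158.8, 121.9]
tool_rot: [3.14, -0.0, 1.038]
force: [-0.4, 0.1, -0.5]
width: 56.4
gripper_force: 0.2
```

Emit:
arm_command(
  deltas=[
    {"dx": 0,"dy": -0.0007,"dz": 0,"yaw": 0,"jaw": 0.62},
    {"dx": 0,"dy": -0.0007,"dz": 0.001,"yaw": 0,"jaw": 0.58},
    {"dx": 0,"dy": -0.0007,"dz": 0.002,"yaw": 0,"jaw": 0.54},
    {"dx": 0,"dy": -0.0007,"dz": 0.003,"yaw": 0,"jaw": 0.5},
    {"dx": 0,"dy": -0.0007,"dz": 0.004,"yaw": 0,"jaw": 0.46},
    {"dx": 0,"dy": -0.0007,"dz": 0.004,"yaw": 0,"jaw": 0.42},
    {"dx": 0,"dy": -0.0007,"dz": 0.005,"yaw": 0,"jaw": 0.38},
    {"dx": 0,"dy": -0.0007,"dz": 0.005,"yaw": 0,"jaw": 0.35},
    {"dx": 0,"dy": -0.0007,"dz": 0.005,"yaw": 0,"jaw": 0.35},
    {"dx": 0,"dy": -0.0007,"dz": 0.005,"yaw": 0,"jaw": 0.35},
    {"dx": 0,"dy": -0.0007,"dz": 0.005,"yaw": 0,"jaw": 0.35},
  ],
)

```text
clock: 12.4
eef_pos: [613.1, -159.3, 126.3]
tool_rot: [-3.142, -0.0, 1.038]
force: [-0.3, 0.1, -2.3]
width: 30.2
gripper_force: 9.4
```

```bash
cat > v.py <<'E'
from h import *
import sys
t,u0,v0,u1,v1=sys.argv[1],*map(int,sys.argv[2:])
s=read_state();print(s['clock'],s['eef_pos'],s['tool_rot'],s['width'],s['gripper_force'],s['force'])
im,d,K,T=snap('scene','s'+t); im2,d2,K2,T2=snap('side','d'+t); w,_,_,_=snap('wrist','w'+t)
a=cv2.resize(im[v0:v0+100,u0:u0+100],(400,400),interpolation=cv2.INTER_CUBIC)
b=cv2.resize(im2[v1:v1+100,u1:u1+100],(400,400),interpolation=cv2.INTER_CUBIC)
c=cv2.resize(w[180:420,140:420],(233,200)); e=np.zeros((200,800,3),np.uint8); e[:,:233]=c
cv2.imwrite(f'pics/v{t}.png',np.vstack([np.hstack([a,b]),e])[:,:,::-1])
E
python3 v.py 8 190 200 270 150
```

```text
12.4 [ 613.05455088 -159.3275874   126.25986676] [-3.14150658e+00 -2.88402374e-05  1.03790438e+00] 30.238424767190306 9.430582970380783 [-0.28916611  0.14745484 -2.32849759]
```

View pics/v8.png

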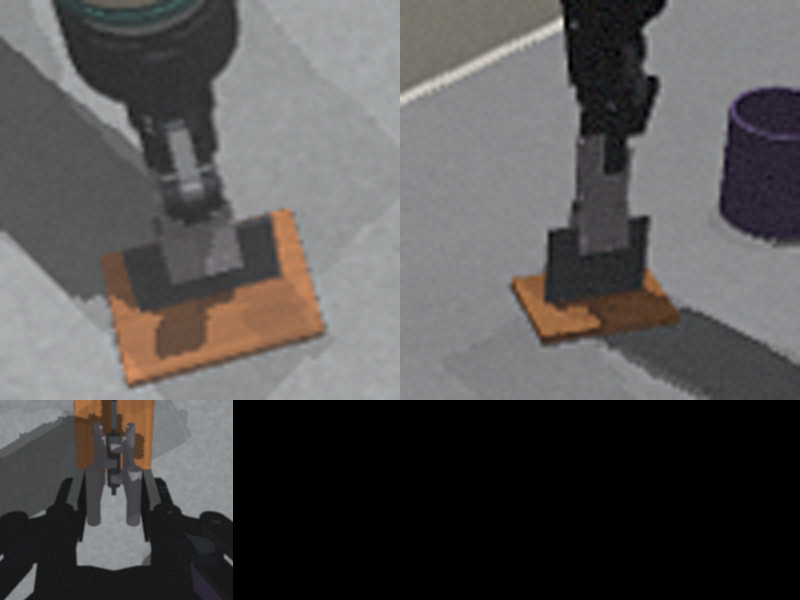

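The clip is squeezed open on the fin: in the wrist inset the rolls sit between the pads, and in the scene and side crops the jaws stand clear either side of the fin. Lifting straight up.

Emit:
arm_command(
  deltas=[
    {"dx": 0,"dy": 0,"dz": 0.004,"yaw": 0,"jaw": 0.35},
    {"dx": 0,"dy": 0,"dz": 0.01,"yaw": 0,"jaw": 0.35},
    {"dx": 0,"dy": 0,"dz": 0.018,"yaw": 0,"jaw": 0.35},
    {"dx": 0,"dy": 0,"dz": 0.026,"yaw": 0,"jaw": 0.35},
    {"dx": 0,"dy": 0,"dz": 0.036,"yaw": 0,"jaw": 0.35},
    {"dx": 0,"dy": 0,"dz": 0.048,"yaw": 0,"jaw": 0.35},
    {"dx": 0,"dy": 0,"dz": 0.06,"yaw": 0,"jaw": 0.35},
    {"dx": 0,"dy": 0,"dz": 0.072,"yaw": 0,"jaw": 0.35},
    {"dx": 0,"dy": 0,"dz": 0.086,"yaw": 0,"jaw": 0.35},
    {"dx": 0,"dy": 0,"dz": 0.1,"yaw": 0,"jaw": 0.35},
    {"dx": 0,"dy": 0,"dz": 0.11,"yaw": 0,"jaw": 0.35},
    {"dx": 0,"dy": 0,"dz": 0.11,"yaw": 0,"jaw": 0.35},
    {"dx": 0,"dy": 0,"dz": 0.11,"yaw": 0,"jaw": 0.35},
  ],
)

```text
clock: 13.85
eef_pos: [612.9, -159.3, 236.3]
tool_rot: [-3.142, 0.0, 1.038]
force: [0.3, -0.2, -0.7]
width: 29.7
gripper_force: 9.4
```

```bash
python3 v.py 9 190 160 270 110
```

```text
13.85 [ 612.92657529 -159.3232599   236.3312083 ] [-3.14152732e+00  5.74114618e-05  1.03790349e+00] 29.687562085388482 9.36663642525673 [ 0.29279875 -0.20313862 -0.66392211]
```

View pics/v9.png

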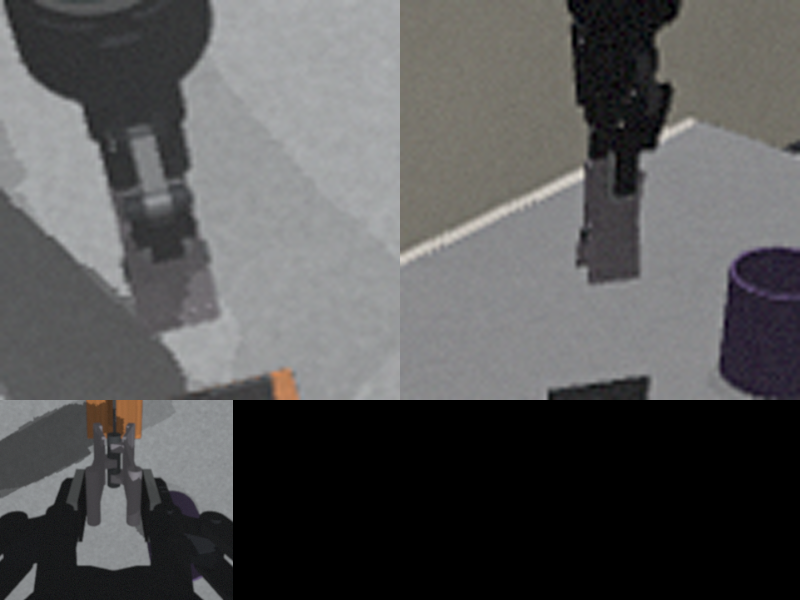

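The clip hangs from the pads clear above the fin, upright in both outside views (jaw bottom at about (605,285) in the side crop, (180,325) in the scene crop). I'll measure its tips relative to the tool.

```bash
cat > tip.py <<'E'
from h import *
import sys
tag=sys.argv[1]; s=read_state(); e=s['eef_pos']; yaw=s['tool_rot'][2]
cx=np.array([np.sin(yaw),-np.cos(yaw)]); cy=np.array([np.cos(yaw),np.sin(yaw)])
for n in 'sdw':
    im,d,K,T=load(n+tag);P=cloud(d,K,T); S=np.stack([(P[...,:2]-e[:2])@cx,(P[...,:2]-e[:2])@cy,P[...,2]-e[2]],-1)
    m=(abs(S[...,0])<30)&(abs(S[...,1])<30)&(S[...,2]>-80)&(S[...,2]<-5)&(d>0)
    q=S[m]; 
    if len(q)<10: print(n,len(q)); continue
    print(n,len(q),'z',np.percentile(q[:,2],[0,2,98]).round(1))
    for lo in range(-76,-5,7):
        k=q[(q[:,2]>=lo)&(q[:,2]<lo+7)]
        if len(k)>3: print('  z',lo,len(k),'x',np.percentile(k[:,0],[2,50,98]).round(1),'y',np.percentile(k[:,1],[2,50,98]).round(1))
E
python3 tip.py 9
```

```text
s 390 z [-63.5 -61.7  -8.2]
  z -69 6 x [14.9 16.7 17.1] y [-12.2   2.3  15.4]
  z -62 58 x [13.5 16.4 18.4] y [-17.3  -0.7  17.9]
  z -55 60 x [12.2 14.3 17.2] y [-16.9   1.5  19.1]
  z -48 57 x [ 9.5 12.6 14.1] y [-17.3   1.6  18.8]
  z -41 62 x [ 7.8 10.7 13. ] y [-17.5   0.5  18.2]
  z -34 63 x [-6.   9.2 11.2] y [-18.6   0.2  19.8]
  z -27 37 x [ 0.5 10.  10.9] y [-16.1  -0.8  19.1]
  z -20 31 x [ 8.9 10.5 11.7] y [-15.5   1.4  16.6]
  z -13 13 x [ 9.6 10.9 12.2] y [-15.7 -10.3  16.7]
d 298 z [-66.2 -64.2  -6.1]
  z -69 19 x [-19.6 -15.   12.6] y [-19.3   3.4  17.4]
  z -62 37 x [-20.1 -14.5  12.8] y [-18.7   0.2  18.8]
  z -55 38 x [-17.7 -12.7  13.1] y [-15.7   5.4  19.1]
  z -48 34 x [-16.4 -10.7  10.3] y [-18.3   2.   17.5]
  z -41 35 x [-14.8 -10.3   2.4] y [-18.7   2.6  19.2]
  z -34 38 x [-12.4  -9.1   6.3] y [-17.6   3.8  19. ]
  z -27 30 x [-12.8  -8.9  11.1] y [-17.7   2.3  16.1]
  z -20 31 x [-13.9  -9.7  10.6] y [-16.6   4.4  16.6]
  z -13 32 x [-15.1 -10.4  10.8] y [-15.2   4.8  15.4]
  z -6 4 x [-14.   -9.4   6.4] y [-13.3   9.8  13.9]
w 2785 z [-66.  -63.   -8.4]
  z -69 93 x [-16.7  12.5  17.5] y [-12.2  10.   18.3]
  z -62 263 x [-15.9   9.6  16.8] y [-7.8 11.3 18.2]
  z -55 130 x [-13.9  11.8  14.4] y [-1.5 11.3 18.2]
  z -48 107 x [-12.3  -8.1  12.5] y [ 5.2 14.7 18.3]
  z -41 123 x [-9.9  1.  10.7] y [-9.9 17.8 19.2]
  z -34 1209 x [-7.  -0.2  7.8] y [-19.9   2.2  18.9]
  z -27 411 x [-8.6  3.8  9.2] y [-15.9   1.3  16.1]
  z -20 229 x [-9.7 -7.3 10. ] y [-16.9   2.4  16.3]
  z -13 214 x [-10.3  -8.   10.7] y [-17.    8.1  16.3]
  z -6 6 x [-10.7  -8.9   8.9] y [13.9 15.5 16.2]
```

Emit:
arm_command(
  deltas=[
    {"dx": 0.003,"dy": 0.012,"dz": 0,"yaw": 1,"jaw": 0.35},
    {"dx": 0.008,"dy": 0.035,"dz": 0,"yaw": 3.5,"jaw": 0.35},
    {"dx": 0.015,"dy": 0.065,"dz": 0,"yaw": 6.5,"jaw": 0.35},
    {"dx": 0.022,"dy": 0.095,"dz": 0,"yaw": 9.5,"jaw": 0.35},
    {"dx": 0.028,"dy": 0.125,"dz": 0,"yaw": 12.5,"jaw": 0.35},
    {"dx": 0.035,"dy": 0.155,"dz": 0,"yaw": 15.5,"jaw": 0.35},
    {"dx": 0.042,"dy": 0.185,"dz": 0,"yaw": 18.5,"jaw": 0.35},
    {"dx": 0.049,"dy": 0.215,"dz": 0,"yaw": 21.5,"jaw": 0.35},
    {"dx": 0.054,"dy": 0.238,"dz": 0,"yaw": 24,"jaw": 0.35},
    {"dx": 0.057,"dy": 0.25,"dz": 0,"yaw": 25.1,"jaw": 0.35},
    {"dx": 0.057,"dy": 0.25,"dz": 0,"yaw": 25.1,"jaw": 0.35},
    {"dx": 0.057,"dy": 0.25,"dz": 0,"yaw": 25.1,"jaw": 0.35},
    {"dx": 0.057,"dy": 0.25,"dz": 0,"yaw": 25.1,"jaw": 0.35},
  ],
)

```text
clock: 15.3
eef_pos: [670.0, 88.3, 236.1]
tool_rot: [-3.141, 0.002, 1.473]
force: [-0.4, -0.2, -1.8]
width: 30.4
gripper_force: 9.4
```

```bash
cat > top.py <<'E'
from h import *
import sys
for t in sys.argv[1:]:
    im,d,K,T=load(t);P=cloud(d,K,T);z=P[...,2]
    near=(abs(P[...,0]-675)<25)&(abs(P[...,1]-152)<60)&(d>0)&(z>104)&(z<114)
    r=cv2.minAreaRect(P[near][:,:2].astype(np.float32)); print(t,near.sum(),np.round(r[0],1),np.round(r[1],1),round(r[2],1),'z',np.percentile(z[near],[50,95]).round(1))
E
python3 st.py w10|head -1; python3 ch.py w10 s9 d9; python3 top.py w5 w10 s9 d9
```

```text
15.35 [670.08241927  88.41491338 236.24610223] [-3.14153907e+00  1.39520308e-03  1.47308064e+00] [-0.58148611  0.62810826 -0.91034227]
w10 chart 533 [36.  37.7 39.4] [-46.8   2.1  40.9] 111.0
w10 fixed 1169 [50.4 55.9 61.5] [-48.4   3.2  48.4] 39.2
w10 slide 1099 [12.4 18.5 24.5] [-43.    3.1  44.4] 33.3
w10 post 441 [-36.6 -31.9 -28. ] [-20.1   1.2  20.7] 53.1
s9 chart 124 [35.9 39.5 40.8] [-47.4  -3.3  40.8] 113.1
s9 fixed 184 [51.1 57.4 62.7] [-48.   -1.8  48.2] 41.7
s9 slide 32 [12.3 18.  23.6] [-44.4 -35.2 -20.8] 35.2
s9 post 6 [-35.4 -33.5 -27.5] [-21.1 -10.7  16.8] 54.2
d9 chart 104 [32.9 36.2 40.4] [-46.2   1.3  42.2] 111.6
d9 fixed 24 [47.3 53.1 60.6] [32.3 42.3 49.8] 40.2
d9 slide 133 [ 9.5 16.  24.3] [-43.3   2.5  45. ] 33.8
d9 post 49 [-40.3 -36.3 -30.1] [-17.5   1.1  21.8] 54.0
w5 519 [675.3 150.4] [89.7  4.9] 84.8 z [109.3 110.7]
w10 533 [675.1 150.4] [89.3  3.3] 84.5 z [109.7 110.9]
s9 109 [676.  150.7] [90.   6.5] 83.9 z [109.7 112.6]
d9 84 [674.2 151.2] [91.3  9.4] 85.5 z [107.6 111. ]
  return _methods._mean(a, axis=axis, dtype=dtype,
  ret = um.true_divide(
```

Emit:
arm_command(
  deltas=[
    {"dx": 0.001,"dy": 0.012,"dz": 0,"yaw": 0.1,"jaw": 0.35},
    {"dx": 0.003,"dy": 0.03,"dz": 0,"yaw": 0.1,"jaw": 0.35},
    {"dx": 0.004,"dy": 0.048,"dz": 0,"yaw": 0.1,"jaw": 0.35},
    {"dx": 0.005,"dy": 0.0597,"dz": 0,"yaw": 0.1,"jaw": 0.35},
    {"dx": 0.005,"dy": 0.0597,"dz": 0,"yaw": 0.1,"jaw": 0.35},
    {"dx": 0.005,"dy": 0.0597,"dz": -0.005,"yaw": 0.1,"jaw": 0.35},
    {"dx": 0.005,"dy": 0.0597,"dz": -0.015,"yaw": 0.1,"jaw": 0.35},
    {"dx": 0.005,"dy": 0.0597,"dz": -0.026,"yaw": 0.1,"jaw": 0.35},
    {"dx": 0.005,"dy": 0.0597,"dz": -0.036,"yaw": 0.1,"jaw": 0.35},
    {"dx": 0.005,"dy": 0.0597,"dz": -0.042,"yaw": 0.1,"jaw": 0.35},
    {"dx": 0.005,"dy": 0.0597,"dz": -0.042,"yaw": 0.1,"jaw": 0.35},
    {"dx": 0.005,"dy": 0.0597,"dz": -0.042,"yaw": 0.1,"jaw": 0.35},
    {"dx": 0.005,"dy": 0.0597,"dz": -0.042,"yaw": 0.1,"jaw": 0.35},
  ],
)

```text
clock: 16.65
eef_pos: [675.5, 150.5, 194.9]
tool_rot: [3.141, -0.001, 1.478]
force: [0.6, 0.4, -0.4]
width: 30.4
gripper_force: 9.4
```

```bash
python3 v.py 11 300 90 190 170; python3 tip.py 11 | grep -E "^[sdw]|-69|-62|-55"; python3 top.py w11 s11 d11
```

```text
16.65 [675.47002546 150.51185944 194.85479784] [ 3.14058672e+00 -5.09159398e-04  1.47768977e+00] 30.370373788211634 9.373965561389923 [ 0.56004686  0.41638585 -0.40906481]
s 361 z [-66.8 -62.6  -6.5]
  z -69 9 x [-12.3  15.5  17.6] y [-17.7 -12.4  10.3]
  z -62 48 x [-14.   15.9  18.5] y [-18.4  -7.8  17.8]
  z -55 40 x [-11.9  14.2  16.1] y [-18.8  -6.   15.7]
d 351 z [-67.6 -64.4  -8.1]
  z -69 22 x [-17.4 -15.2  14.5] y [-15.6   5.4  17.6]
  z -62 51 x [-17.5 -13.8  14. ] y [-18.2   5.5  18.4]
  z -55 45 x [-17.7 -12.3  13.7] y [-17.5   4.6  17.6]
w 2791 z [-65.6 -63.   -8.1]
  z -69 90 x [-16.4  13.1  17.8] y [-12.7  10.7  18.2]
  z -62 268 x [-15.7  -8.5  17. ] y [-7.2 11.7 18.3]
  z -55 129 x [-13.2  12.3  14.9] y [-1.5 11.  18.3]
w11 281 [677.6 174.8] [41.7  3. ] 84.7 z [109.7 110.8]
s11 55 [676.5 151.7] [88.3  6. ] 84.0 z [110.3 112.7]
d11 82 [674.4 150.9] [90.3  8.7] 84.3 z [107.9 110.5]
```

View pics/v11.png

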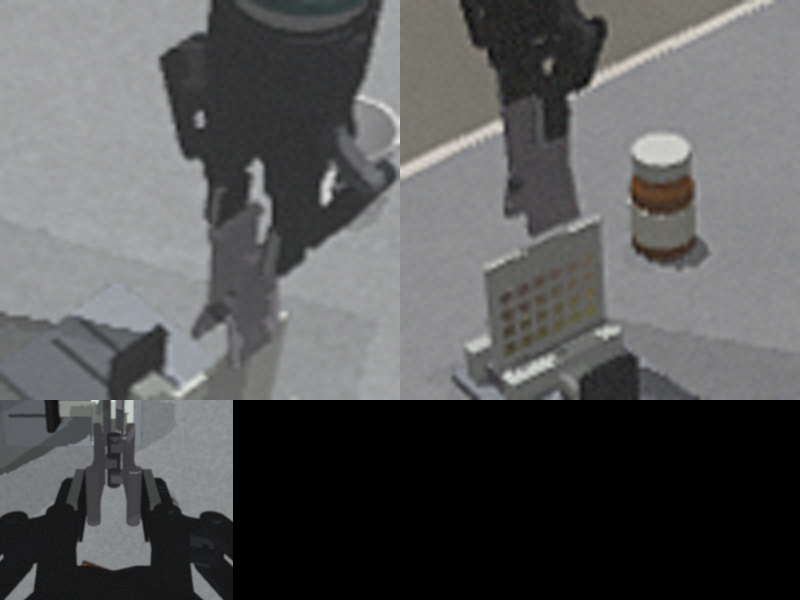

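The open clip hangs just above the chart's top edge with the chart between its jaws (side crop: clip bottom at (550,230) over edge at (545,245)); measurements put it centred within 0.5 mm. Lowering.

Emit:
arm_command(
  deltas=[
    {"dx": 0,"dy": 0,"dz": -0.004,"yaw": 0,"jaw": 0.35},
    {"dx": 0,"dy": 0,"dz": -0.008,"yaw": 0,"jaw": 0.35},
    {"dx": 0,"dy": 0,"dz": -0.012,"yaw": 0,"jaw": 0.35},
    {"dx": 0,"dy": 0,"dz": -0.016,"yaw": 0,"jaw": 0.35},
    {"dx": 0,"dy": 0,"dz": -0.02,"yaw": 0,"jaw": 0.35},
    {"dx": 0,"dy": 0,"dz": -0.024,"yaw": 0,"jaw": 0.35},
    {"dx": 0,"dy": 0,"dz": -0.028,"yaw": 0,"jaw": 0.35},
    {"dx": 0,"dy": 0,"dz": -0.031,"yaw": 0,"jaw": 0.35},
    {"dx": 0,"dy": 0,"dz": -0.032,"yaw": 0,"jaw": 0.35},
    {"dx": 0,"dy": 0,"dz": -0.032,"yaw": 0,"jaw": 0.35},
    {"dx": 0,"dy": 0,"dz": -0.032,"yaw": 0,"jaw": 0.35},
    {"dx": 0,"dy": 0,"dz": -0.032,"yaw": 0,"jaw": 0.35},
  ],
)

```text
clock: 18.0
eef_pos: [675.2, 150.4, 162.6]
tool_rot: [3.141, -0.0, 1.478]
force: [-0.1, -0.0, -2.0]
width: 30.1
gripper_force: 9.4
```

```bash
python3 v.py 12 300 90 190 170; python3 tip.py 12 | grep -E "^[sdw]|-69|-62|-55"; python3 top.py w12 s12 d12
```

```text
18.0 [675.24097182 150.40455409 162.57682242] [ 3.14110374e+00 -1.70995010e-04  1.47772240e+00] 30.122294529433002 9.370811730623245 [-0.08032169 -0.01683152 -1.9748358 ]
s 391 z [-79.4 -73.4  -6.8]
  z -69 25 x [-11.7   2.9  17.6] y [-28.5 -13.9  16.1]
  z -62 54 x [-14.8  14.7  17.8] y [-27.1 -12.2  14.9]
  z -55 59 x [-10.8  12.9  16.3] y [-27.3 -11.8  16.3]
d 398 z [-79.9 -78.4  -7.3]
  z -69 32 x [-19.  -14.6   6.6] y [-29.   11.7  26.4]
  z -62 58 x [-17.5 -12.2  13.4] y [-21.6   8.6  28.7]
  z -55 51 x [-15.8 -11.5  12.4] y [-16.7   6.5  27.2]
w 2928 z [-76.2 -63.   -8.3]
  z -69 93 x [-16.5  13.5  17.7] y [-12.7  10.3  18.4]
  z -62 268 x [-15.7   9.8  17. ] y [-7.2 11.7 18.3]
  z -55 264 x [-13.2   0.6  14.5] y [-0.3 17.6 29.2]
w12 641 [675.8 150.7] [90.2 31. ] 83.4 z [109.5 112.7]
s12 119 [679.8 150.5] [88.1 30.5] 72.3 z [109.1 113. ]
d12 106 [672.6 151.6] [87.7 31.4] 77.7 z [108.1 113.2]
```

View pics/v12.png

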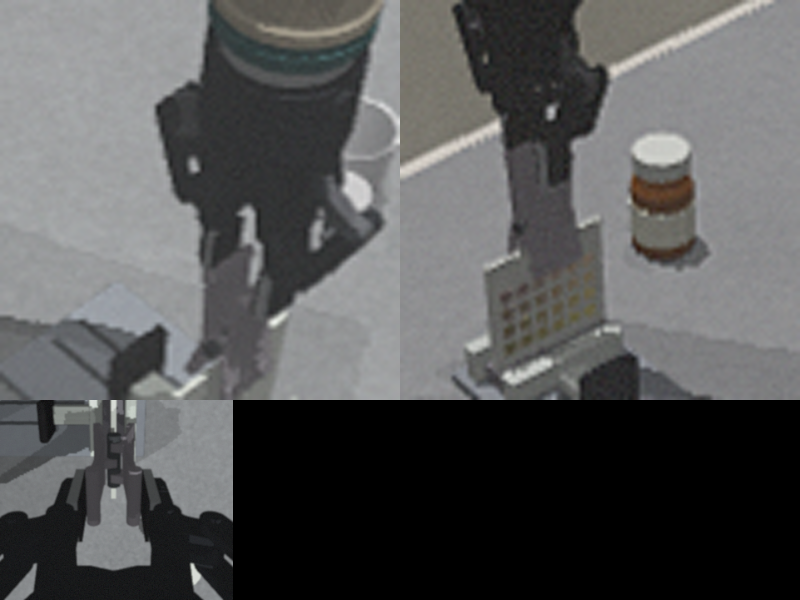

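The open jaws straddle the middle of the chart's top edge, one each side, about 12 mm deep. The chart lies 0.6 mm off the clip's centre line, and the chart and jar stand undisturbed. Handing in.

```bash
python3 -c "
from cell import finish_job; print(finish_job())"
```

```text
the job is handed in; nothing more can be done
None
```

The chart's foot is clamped snug between the jaws, and the arm is holding the clip squeezed open over the middle of the chart's top edge, about 12 mm deep and touching neither side; the job is handed in at about 18 s.

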